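Clip the carrying handle onto the egg rack

ROBOT

A 6-joint arm with a two-finger parallel gripper is mounted at the origin on the work surface. World frame = base frame: x ahead of the robot, y to its left, z up, the work surface at z = 0. Lengths are in m, angles in rad, forces in N, time in s.
With the tool pointing down it reaches from about 0.375 to 0.825 m from the base axis. Payload 5.5 kg.
Tool frame: the origin (TCP) lies on the centre line of the jaws, within the pads' length; the fingertips stand robot.tip_reach ahead of it and the grasp point (between the pads) lies 3 mm ahead of it (robot.tip_reach is the distance from the TCP to the fingertips, in m); z points along the fingers, y is the line along which they close (so a half turn about z gives the same grasp; the last joint's range is limited). The gripper opens to 85 mm and grips with 20 to 120 N. Pads are 22 mm wide; open, the fingers measure 114 mm over their backs; the gripper's body (76 mm by 85 mm) begins 54 mm behind the grasp point. The pads swing forward as they close: fully open they stand 13 mm farther back than shut.
Start: joints at [-1.222, 0.314, -0.047, 1.21, 0, 1.571], TCP at [0.205, -0.564, 0.253] pointing down, gripper open.
Joint ranges: [-2.67, 2.67], [-0.69, 1.73], [-1.03, 1.25], [-2.08, 2.16], [-1.42, 1.45], [-3.14, 3.14]. Speed limits (rad/s): [2.39, 2.39, 3.01, 3.14, 3.14, 3.14].

INTERFACE

Orientations are given as a unit quaternion [x, y, z, w].
In Python, from bench import robot gives the robot as it stands.
- The arm moves only by the tool jog_arm, never from a script. Its argument "moves" is a list of rows, each an object with "offset": the shift along the tool's x, y, z scaled (see below), a list of three; "rotation": the turn, a rotation vector about the tool's x, y, z scaled (see below), a list of three. In form: [{"offset": [x, y, z], "rotation": [rx, ry, rz]}, ...]. A call has 1 to 10 rows; each row shifts and turns the commanded pose from where the row before left it, along the tool's axes as they then stand; what a row does not reach is not made up. The controller multiplies each number of a shift by 0.04 m and each number of a turn by 5 degrees. A row lasts 1/12 s, in which the tool goes at most 41.7 mm and 7.16 degrees, less where a joint would pass 70% of its speed; a pose out of reach is approached as far as the arm can. A call with a number of a shift or a turn outside -1 to 1 is refused whole. A call with a gripper value outside its range is refused whole. "grip" is the opening, from 0 (shut) to 1 (fully open), set as the call begins (left out, the last holds). The fingers move at their own pace and stop on an object; "grip_force" is the grip in N (left out, the last holds). Time passes only in rows, so rows that do not move let the fingers close. It gives the time, the measured TCP pose, the force, the opening and the grip force at its end, in the units of the state.
- robot.get_state(): the state, without advancing time (a new reading comes with each control period).
- robot.grab_frame(name): name is "scene" or "top" or "wrist"; returns a dict with "pixels" (384x512x3 uint8, red, green, blue), "depth" (384x512 float32, m along the optical axis (not along the pixel's ray), 0 where there is no reading), "vertical_fov" (degrees; the focal length in pixels is half the picture's height over the tangent of half this angle, whatever the lens; pixels are square), "cx", "cy" (the principal point, pixels), "k1" (the pictures are not rectified: a ray, as slopes to the right and down, at radius r is drawn at 1 + k1 r^2 times it, then the intrinsics apply), "R" (3x3) and "t" (3): a world point X has camera coordinates R X + t. Camera axes: x right, y down, z forward; pixel columns grow to the right and rows downward; lengths in m; the calibration is good to about 2 mm. A picture is of the moment at which its call begins.
- robot.sign_off(): hands the job in; it is judged then, once.
The state is a dict: "t": time; "joint_positions": joint angles; "joint_vel": joint speeds; "joint_torque": joint torques, N m; "ee_pos": TCP position; "tool_rot": TCP orientation; "force": force on the tool from outside, world axes, zero at the start; "torque": the same for the moment, N m; "opening": finger opening in m; "finger_force": force on a finger pad.
Only numpy, scipy, OpenCV 4.12 (cv2) and the standard library are available. Lean on these libraries where they do the work, as an engineer would, in place of code of your own. Each camera call takes 0.05 s, during which the arm holds its last target. There are 200 camera calls.

TASK

The eggs are done: first switch the egg cooker off by pushing its front toggle over towards the cooker, then take the carrying handle out of its bamboo stand and slide it fully home on the slanted stub of the egg rack, with its hole on the side of the red spring button, so that the button pops out through the hole. Leave the handle clipped on there, let go, and do not shift the other things on the shelf.

Things in the scene. Friction and masses are not known exactly. Their poses are not given: they have to be found in the camera images.
- cooker: steel-grey round egg cooker, 180 mm across, 75 mm high, eggs in its aluminium rack up to 127 mm high; does not move. Origin: centre of its underside; its front (switch and stub) is its own -x side, z is up
- switch (a joint): toggle on a black block on the apron at the cooker's front left (+y side). 0 = on, leaning away from the cooker (cooker's -x); 1.0 rad = off, leaning towards the cooker (+x), an end stop. Starts at 0 to 0.2; stays where it is left; takes about 2 N at the ball. Pivot 42 mm above the table, at x -115, y +70 mm from the cooker's origin in its frame
- switch_tip (a point): centre of the 26 mm red ball on the toggle lever, 40 mm from the pivot, swinging in the cooker's x-z plane 77 to 82 mm above the table; at on it is 19 mm in front (-x) of the pivot, at off 19 mm behind it
- stub: square steel stub fixed on the front of the egg rack, leaning out from the cooker by 32 degrees from vertical. Origin: centre of its root, at x -80, z 94 mm in the cooker's frame, on a 34 mm collar that stops the handle; z runs along it to its free end; x is the normal of the face with the red button (facing up, over the eggs). 17 mm square for 36 mm, then tapering to 9 mm, 46 mm in all
- button (a joint): red spring button in the stub's +x face: 0 = fully out, up to 0.0075 m as it is pressed in. 8 mm wide, 14 to 30 mm from the root, 7 mm proud of the face; sloped towards the stub's free end so that a tube pushed on presses it in by itself (some 3 to 8 N along the stub), square below so that it locks the tube
- handle_mid (a point): centre, half-way up, of the loose carrying handle: straight square bar 26 x 26 x 130 mm, 120 g. z runs from its open aluminium end (lower 50 mm, 21 mm square inside) to its solid black grip end (80 mm). The hole and a red stripe along the grip are on its +x side. Fully home on the stub this point is 65 mm from the stub's root, x and z as the stub's; the button leaves 2 mm of play
- handle_hole (a point): centre of the handle's hole, in its +x wall (2.5 mm thick): 12 mm wide, 12 to 31 mm from the open end; axes as the handle's
- stand: bamboo stand, 75 x 75 x 30 mm, fixed, with a square pocket 30 mm wide and 20 mm deep in which the handle stands upright, open end down (open end 10 mm above the table, grip end at 140 mm). Origin: centre of its underside
- pot: lidded blue ceramic pot, 134 mm across, 130 mm high with its knob; heavy; loose bystander. Origin: centre of its underside
- egg_cups: stack of three melamine egg cups, 48 mm across, 92 mm high; loose bystander. Origin: centre of its underside
- mill: dark wooden pepper mill, 44 mm across, 150 mm high, standing close beside the bamboo stand; loose bystander. Origin: centre of its underside
- timer: white kitchen timer with an orange grip, 64 mm across, 43 mm high, also beside the stand; loose bystander. Origin: centre of its underside
- spoon_rest: bamboo spoon rest, a shallow tray 160 x 90 x 18 mm; loose bystander. Origin: centre of its underside
- honey: amber honey jar, 64 mm across, 95 mm high; loose bystander. Origin: centre of its underside
- mug: white mug, 80 mm across, 90 mm high; loose bystander. Origin: centre of its underside
- egg_box: cardboard egg box, 150 x 100 x 50 mm; loose bystander. Origin: centre of its underside
Not all that is in view belongs to the job. Of the things like the part that bears handle_mid, leave any that is green; of the rest the smaller one is meant.

How it is judged:
On the way, in this order (a step that is already met when the one before it is completed fails the run):
1. the cooker is switched off (value of joint switch above 0.8 rad), for 0.1 s.
2. then the handle is slid onto the stub (x of handle_mid in the frame of stub between -0.012 and 0.012 m and y of handle_mid in the frame of stub between -0.012 and 0.012 m and z of handle_mid in the frame of stub below 0.085 m and angle between the z axis of handle_mid and the z axis of stub, either way round below 0.2 rad), for 0.1 s.
At the end, for the whole second after the job is handed in: Toggle off (over 0.8 rad); handle fully home: its centre 61 to 69 mm from the stub's root along the stub and within 10 mm of its axis, axes within 0.15 rad, sides within 0.2 rad; button out through the hole (pressed in under 1.5 mm); bystanders not shifted over 30 mm (value of joint switch above 0.8 rad and value of joint button below 0.0015 m and x of handle_mid in the frame of stub between -0.01 and 0.01 m and y of handle_mid in the frame of stub between -0.01 and 0.01 m and z of handle_mid in the frame of stub between 0.061 and 0.069 m and angle between the z axis of handle_mid and the z axis of stub, either way round below 0.15 rad and angle between the x axis of handle_mid and the x axis of stub, either way round below 0.2 rad); the robot touches nothing.
It fails at once if one of the other things on the shelf is shifted more than 30 mm (distance of any of pot, egg_cups, mill, timer, spoon_rest, honey, mug, egg_box from where it was at the start of the episode above 0.03 m).
It also fails if it takes over 58 s, if anything falls off the work surface, if the arm or the gripper's body presses on something with over 40 N, if the wrist force passes 120 N, or if a joint passes its speed limit or range.

## Working session

There is one attempt and no reset: what is moved stays moved. The work goes in short steps, Python scripts to look and compute and a tool call to move; the robot and the scene stay as the last step left them, time stands still between calls to the robot, and variables do not carry over. Pictures are saved under pics/ and viewed, at most 13 in all, crops included, and the job is handed in when it is done.

Besides the shell and the picture viewer there is one more tool, called after ">>>" by a JSON object that holds its "op" and its "data", one argument or row to a line. jog_arm: Moves the arm, as the interface text tells. Shifts and turns lie within -1 to 1; 1 stands for 0.04 m of shift or 5 degrees of turn. Its arguments: {"type":"object","properties":{"moves":{"type":"array","items":{"type":"object","properties":{"offset":{"type":"array","items":{"type":"number","minimum":-1,"maximum":1}},"rotation":{"type":"array","items":{"type":"number","minimum":-1,"maximum":1}}}}},"grip":{"type":"number"},"grip_force":{"type":"number"}},"required":["moves"]}

```bash
mkdir -p pics; ls; cat > h.py <<'E'
import numpy as np, cv2, pickle
from scipy.spatial.transform import Rotation as Rn
from bench import robot
np.set_printoptions(precision=4,suppress=True)
def grab(name,fn):
    f=robot.grab_frame(name); cv2.imwrite(f'pics/{fn}.png',f['pixels'][:,:,::-1]); pickle.dump(f,open(f'pics/{fn}.pkl','wb')); return f
def load(fn): return pickle.load(open(f'pics/{fn}.pkl','rb'))
def cloud(f):
    h,w=f['depth'].shape; fl=h/2/np.tan(np.radians(f['vertical_fov'])/2)
    K=np.array([[fl,0,f['cx']],[0,fl,f['cy']],[0,0,1.]])
    v,u=np.mgrid[:h,:w].astype(np.float64)
    p=cv2.undistortPoints(np.stack([u.ravel(),v.ravel()],1)[:,None],K,np.array([f['k1'],0,0,0.]))[:,0]
    d=f['depth'].ravel()
    P=np.column_stack([p*d[:,None],d]); W=(P-f['t'])@f['R']
    W[d==0]=np.nan
    return W.reshape(h,w,3)
def proj(f,X):
    h=384; fl=h/2/np.tan(np.radians(f['vertical_fov'])/2)
    c=np.atleast_2d(X)@np.array(f['R']).T+f['t']; s=c[:,:2]/c[:,2:]; s=s*(1+f['k1']*(s**2).sum(1,keepdims=True))
    return s*fl+[f['cx'],f['cy']]
E
python3 - <<'E'
from h import *
s=robot.get_state(); print(s, robot.tip_reach)
a=grab('scene','s0');b=grab('top','t0')
for f in(a,b):print(f['vertical_fov'],f['k1'],f['R'],f['t'])
cv2.imwrite('pics/both.png',cv2.resize(np.vstack([a['pixels'],b['pixels']])[:,:,::-1],None,fx=.78,fy=.78))
E
```

```text
pics
{'t': 0.0, 'joint_positions': array([-1.222 ,  0.3143, -0.0481,  1.2102,  0.    ,  1.5708]), 'joint_vel': array([-0.0008,  0.0005,  0.0012,  0.0001, -0.0001,  0.001 ]), 'joint_torque': array([  0.0008, -53.9597,  33.9746,   0.0192,   0.0002,  -0.    ]), 'ee_pos': array([ 0.2049, -0.5634,  0.2524]), 'tool_rot': array([ 0.9848,  0.1735, -0.0001, -0.0009]), 'force': array([ 0.2455, -0.4706, -0.7458]), 'torque': array([-0.0137, -0.0223, -0.0543]), 'finger_force': 0.0, 'opening': 0.08570009108972261} 0.022
51.52424014671656 0.002111789370649861 [[-0.8691  0.4945  0.0143]
 [ 0.3487  0.6328 -0.6914]
 [-0.3509 -0.5959 -0.7224]] [ 0.4644 -0.18    1.5484]
42.49185652897611 -0.14932657259378657 [[-0.0195 -0.9998 -0.0059]
 [-0.9925  0.0201 -0.1207]
 [ 0.1208  0.0035 -0.9927]] [0.041  0.5653 1.4401]
```

View pics/s0.png

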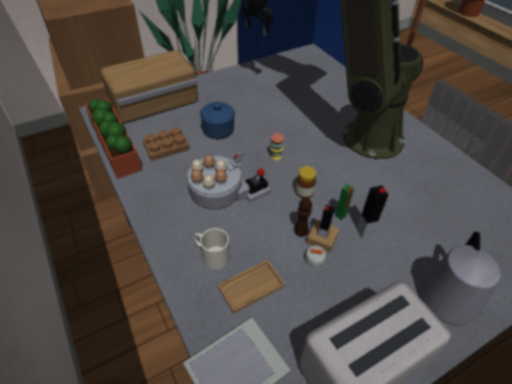

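View pics/t0.png

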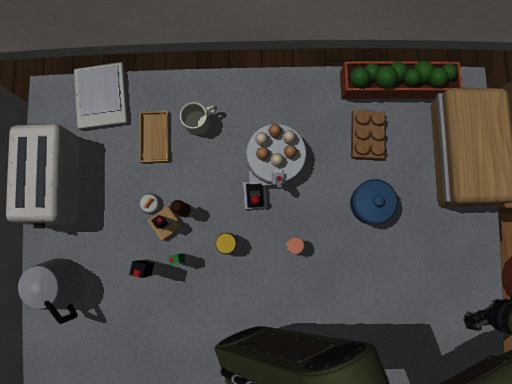

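The overview shows the cooker at (277,152) in the top view, with the stub at (279,178) and the red ball at (255,199). The stand with the small handle is at (166,222), with the mill at (180,208) and the timer at (149,203) beside it. The green handle (176,259) and the large black one (141,268) are decoys. Next I measure with depth.

```bash
python3 - <<'E'
from h import *
f=load('t0');W=cloud(f);px=f['pixels'].astype(int)
a=cv2.resize(f['pixels'][120:225,225:325],None,fx=4,fy=4,interpolation=cv2.INTER_CUBIC)
b=cv2.resize(f['pixels'][175:280,120:220],None,fx=4,fy=4,interpolation=cv2.INTER_CUBIC)
cv2.imwrite('pics/c1.png',np.hstack([a,b])[:,:,::-1])
for n,(u,v) in dict(cook=(277,152),stub=(279,178),ball=(255,199),hand=(160,221),mill=(180,208),timer=(149,203),green=(176,259),big=(141,268),honey=(226,243),cups=(295,246),mug=(194,119),table=(220,300)).items():print(n,W[v,u])
hsv=cv2.cvtColor(f['pixels'],cv2.COLOR_RGB2HSV)
red=((hsv[...,0]<8)|(hsv[...,0]>172))&(hsv[...,1]>150)&(hsv[...,2]>60)
n,l,st,ce=cv2.connectedComponentsWithStats(red.astype(np.uint8))
for i in range(1,n):
    if st[i,4]>5: print('red',ce[i],st[i,4],np.nanmedian(W[l==i],0))
# cooker rim circle from points z .06-.08
z=W[...,2]
s=load('s0');Ws=cloud(s)
for nm,C in(('top',W),('scene',Ws)):
    m=(np.hypot(C[...,0]-W[152,277,0],C[...,1]-W[152,277,1])<.12)&(C[...,2]>.068)&(C[...,2]<.082)
    p=C[m][:,:2]
    print(nm,m.sum(),p.min(0),p.max(0))
E
```

```text
cook [ 0.6565 -0.0472  0.0832]
stub [ 0.5751 -0.049   0.1187]
ball [0.5198 0.0197 0.0899]
hand [0.459  0.2835 0.1412]
mill [0.4933 0.2263 0.15  ]
timer [0.519  0.3372 0.0345]
green [0.3539 0.2404 0.136 ]
big [0.3326 0.3254 0.1912]
honey [0.3959 0.1042 0.0967]
cups [ 0.3835 -0.0907  0.0948]
mug [0.7821 0.2045 0.0022]
table [0.226  0.1304 0.0011]
red [378.8537  62.2927] 41 [ 0.9259 -0.3638  0.0891]
red [343.8095  77.1905] 84 [ 0.889  -0.2586  0.0632]
red [361.25   62.625] 8 [ 0.9246 -0.3094  0.0898]
red [405.625  62.5  ] 8 [ 0.9258 -0.4463  0.0894]
red [413.125  62.625] 8 [ 0.9259 -0.4699  0.0886]
red [442.375  62.75 ] 8 [ 0.925  -0.5626  0.0907]
red [453.      62.5714] 7 [ 0.9258 -0.5952  0.0911]
red [458.3333  71.3333] 21 [ 0.8986 -0.6121  0.0884]
red [460.      83.0909] 11 [ 0.8602 -0.6125  0.0894]
red [427.8571  88.7143] 7 [ 0.8418 -0.5111  0.0885]
red [354.8333  88.5   ] 6 [ 0.8432 -0.2827  0.093 ]
red [365.1667  89.3333] 6 [ 0.8415 -0.3174  0.0878]
red [381.2222  88.8889] 9 [ 0.8414 -0.3654  0.0904]
red [420.8571  88.5714] 7 [ 0.8432 -0.4877  0.0898]
red [438.    88.25] 8 [ 0.8448 -0.5406  0.0868]
red [444.   88.5] 6 [ 0.8432 -0.5601  0.0894]
red [278.8 178.5] 10 [ 0.5732 -0.0488  0.1228]
red [254.6111 199.3889] 54 [0.5193 0.0199 0.0877]
red [159.05 219.55] 20 [0.4632 0.2866 0.14  ]
red [170.6364 259.3636] 11 [0.3527 0.2555 0.1314]
red [136.05 272.75] 40 [0.3195 0.3393 0.1897]
top 1224 [ 0.563  -0.1332] [0.744  0.0435]
scene 603 [ 0.5672 -0.1346] [0.7477 0.0409]
```

View pics/c1.png

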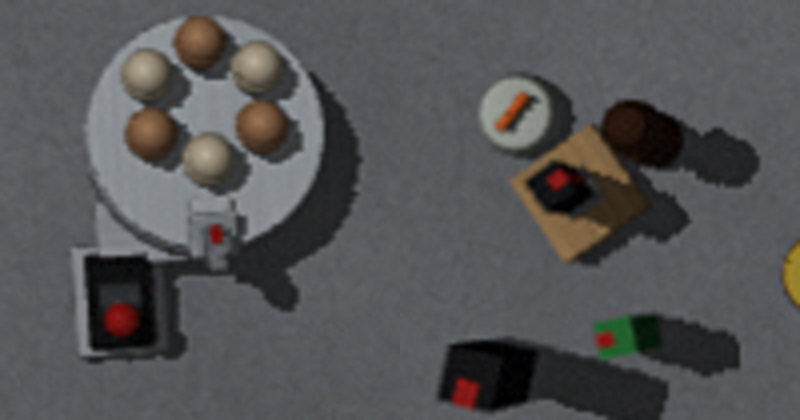

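The crop shows the cooker nearly square to the world, with yaw about 2–3°. Its ball is at crop (121,320) and the stub button at (216,233). The stand is turned about 35°, with the handle's red patch at (560,180). I'll move above the front of the cooker and look with the wrist camera.

>>> {"op": "jog_arm", "data": {
  "moves": [
    {"rotation": [0, 0, 1], "offset": [0, 0, 0]},
    {"rotation": [0, 0, 1], "offset": [0, 0, 0]},
    {"rotation": [0, 0, 1], "offset": [0, 0, 0]},
    {"rotation": [0, 0, 0.4], "offset": [0, 0, 0]},
    {"rotation": [0, 0, 0], "offset": [0.4, -0.88, -0.05]},
    {"rotation": [0, 0, 0], "offset": [0.4, -0.88, -0.05]},
    {"rotation": [0, 0, 0], "offset": [0.4, -0.88, -0.05]},
    {"rotation": [0, 0, 0], "offset": [0.4, -0.88, -0.05]},
    {"rotation": [0, 0, 0], "offset": [0.4, -0.88, -0.05]},
    {"rotation": [0, 0, 0], "offset": [0.4, -0.88, -0.05]}
  ],
  "grip": 0
}}

```text
t: 0.93
ee_pos: [0.2899, -0.3461, 0.265]
tool_rot: [1.0, 0.026, -0.0, -0.0]
force: [0.7, -0.7, -0.5]
opening: 0.0002
finger_force: 0.0
```

>>> {"op": "jog_arm", "data": {
  "moves": [
    {"rotation": [0, 0, 0], "offset": [0.4, -0.88, -0.05]},
    {"rotation": [0, 0, 0], "offset": [0.4, -0.88, -0.05]},
    {"rotation": [0, 0, 0], "offset": [0.4, -0.88, -0.05]},
    {"rotation": [0, 0, 0], "offset": [0.4, -0.88, -0.05]},
    {"rotation": [0, 0, 0], "offset": [0.4, -0.88, -0.05]},
    {"rotation": [0, 0, 0], "offset": [0.4, -0.88, -0.05]},
    {"rotation": [0, 0, 0], "offset": [0.4, -0.88, -0.05]},
    {"rotation": [0, 0, 0], "offset": [0.4, -0.88, -0.05]},
    {"rotation": [0, 0, 0], "offset": [0, 0, 0]},
    {"rotation": [0, 0, 0], "offset": [0, 0, 0]}
  ]
}}

```text
t: 1.77
ee_pos: [0.4034, -0.0583, 0.2811]
tool_rot: [1.0, 0.029, -0.0, 0.0]
force: [-0.3, 0.2, 0.4]
opening: 0.0003
finger_force: 0.0
```

```bash
python3 - <<'E'
from h import *
s=robot.get_state(); print(s['t'],s['ee_pos'],Rn.from_quat(s['tool_rot']).as_matrix(),s['force'],s['opening'])
f=grab('wrist','w0'); R,t=f['R'],f['t']; C=-R.T@t
Rt=Rn.from_quat(s['tool_rot']).as_matrix(); print('cam in tool',Rt.T@(C-s['ee_pos']),Rt.T@R[2],f['vertical_fov'])
W=cloud(f);hsv=cv2.cvtColor(f['pixels'],cv2.COLOR_RGB2HSV)
red=((hsv[...,0]<8)|(hsv[...,0]>172))&(hsv[...,1]>150)&(hsv[...,2]>60)
n,l,st,ce=cv2.connectedComponentsWithStats(red.astype(np.uint8))
for i in range(1,n):
    if st[i,4]>20: print('red',ce[i],st[i,4],np.nanmedian(W[l==i],0))
E
```

```text
1.7667 [ 0.4034 -0.0583  0.2811] [[ 0.9984  0.0573 -0.0005]
 [ 0.0573 -0.9984 -0.0001]
 [-0.0005  0.0001 -1.    ]] [-0.2648  0.2095  0.3804] 0.00028325736511395434
cam in tool [ 0.07    0.0003 -0.121 ] [-0.2763  0.      0.9611] 70.61220000888073
red [192.3967  64.1524] 479 [0.5187 0.0147 0.0873]
```

View pics/w0.png

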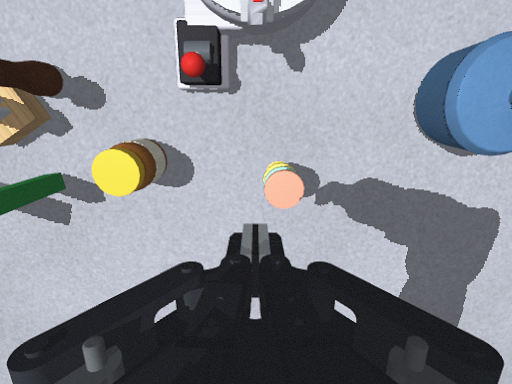

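The wrist view shows the ball at (192,64), and its position agrees with the top camera within 5 mm. Next I go down in front of the ball with closed fingers.

>>> {"op": "jog_arm", "data": {
  "moves": [
    {"offset": [0.55, -0.6, 0], "rotation": [0, 0, 0]},
    {"offset": [0.55, -0.6, 0], "rotation": [0, 0, 0]},
    {"offset": [0.54, -0.6, 0.5], "rotation": [0, 0, 0]},
    {"offset": [0, 0, 0.9], "rotation": [0, 0, 0]},
    {"offset": [0, 0, 0.9], "rotation": [0, 0, 0]},
    {"offset": [0, 0, 0.9], "rotation": [0, 0, 0]},
    {"offset": [0, 0, 0.9], "rotation": [0, 0, 0]},
    {"offset": [0, 0, 0.6], "rotation": [0, 0, 0]},
    {"offset": [0, 0, 0], "rotation": [0, 0, 0]},
    {"offset": [0, 0, 0], "rotation": [0, 0, 0]}
  ]
}}

```text
t: 2.65
ee_pos: [0.4633, 0.0136, 0.0925]
tool_rot: [1.0, 0.025, -0.002, 0.0]
force: [0.6, -0.7, 0.8]
opening: -0.0002
finger_force: 0.0
```

>>> {"op": "jog_arm", "data": {
  "moves": [
    {"offset": [0.25, 0, 0], "rotation": [0, 0, 0]},
    {"offset": [0.2, 0, 0], "rotation": [0, 0, 0]},
    {"offset": [0.2, 0, 0], "rotation": [0, 0, 0]},
    {"offset": [0.2, 0, 0], "rotation": [0, 0, 0]}
  ]
}}

```text
t: 2.98
ee_pos: [0.5002, 0.0168, 0.0948]
tool_rot: [1.0, 0.026, 0.001, 0.0]
force: [-5.5, -0.4, 4.4]
opening: -0.0001
finger_force: 2.8
```

```bash
python3 - <<'E'
from h import *
f=grab('scene','s1'); p=proj(f,np.array([[.52,.017,.08]]))[0].astype(int);print(p)
g=grab('top','t1'); q=proj(g,np.array([[.52,.017,.08]]))[0].astype(int);print(q)
c=lambda im,p:cv2.resize(im[p[1]-40:p[1]+40,p[0]-40:p[0]+40],None,fx=5,fy=5,interpolation=cv2.INTER_CUBIC)
cv2.imwrite('pics/c2.png',np.hstack([c(f['pixels'],p),c(g['pixels'],q)])[:,:,::-1])
E
```

```text
[260 171]
[255 199]
```

View pics/c2.png

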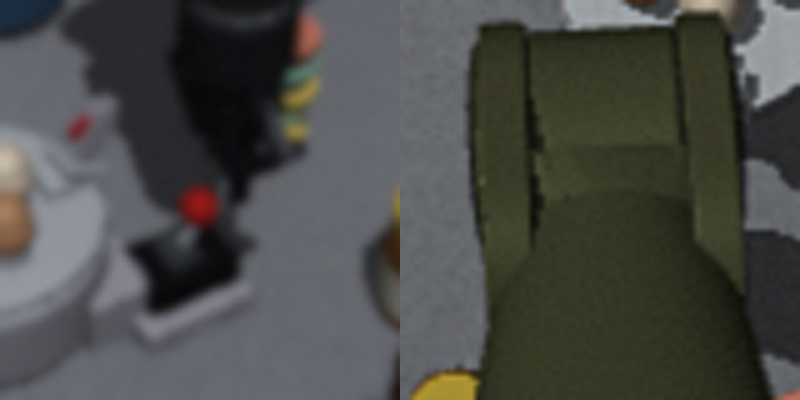

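The scene crop shows the finger touching the ball at (200,205), and the force confirms contact. I keep pushing.

>>> {"op": "jog_arm", "data": {
  "moves": [
    {"offset": [0.15, 0, 0], "rotation": [0, 0, 0]},
    {"offset": [0.15, 0, 0], "rotation": [0, 0, 0]},
    {"offset": [0.15, 0, 0], "rotation": [0, 0, 0]},
    {"offset": [0.15, 0, 0], "rotation": [0, 0, 0]}
  ]
}}

```text
t: 3.42
ee_pos: [0.5234, 0.0184, 0.0933]
tool_rot: [1.0, 0.026, 0.0, 0.0]
force: [-1.8, -0.2, 1.6]
opening: 0.0001
finger_force: 1.1
```

```bash
cat > ball.py <<'E'
import sys
from h import *
f=grab('scene',sys.argv[1]);W=cloud(f);hsv=cv2.cvtColor(f['pixels'],cv2.COLOR_RGB2HSV)
red=((hsv[...,0]<8)|(hsv[...,0]>172))&(hsv[...,1]>150)&(hsv[...,2]>60)
n,l,st,ce=cv2.connectedComponentsWithStats(red.astype(np.uint8))
for i in range(1,n):
    if st[i,4]>3 and abs(ce[i][0]-260)<80 and abs(ce[i][1]-190)<60: print('red',ce[i],st[i,4],np.nanmedian(W[l==i],0))
E
python3 ball.py s2
```

```text
red [253.1304 174.1087] 46 [0.5516 0.0232 0.0901]
red [326.6154 207.7692] 13 [0.4646 0.2849 0.1412]
```

>>> {"op": "jog_arm", "data": {
  "moves": [
    {"offset": [0.12, 0, 0], "rotation": [0, 0, 0]},
    {"offset": [0.12, 0, 0], "rotation": [0, 0, 0]},
    {"offset": [0.1, 0, 0], "rotation": [0, 0, 0]}
  ]
}}

```text
t: 3.72
ee_pos: [0.5344, 0.0189, 0.0926]
tool_rot: [1.0, 0.026, -0.002, 0.0]
force: [-15.7, -0.8, 12.7]
opening: 0.0
finger_force: 7.9
```

```bash
python3 ball.py s3
```

```text
red [235. 156.] 7 [ 0.5783 -0.0504  0.1204]
red [250.4545 176.1591] 44 [0.5632 0.0232 0.0858]
red [326.6154 207.7692] 13 [0.4646 0.2848 0.1418]
```

The force spike marks the end stop, so the toggle is off. I retract and look at the stub from above.

>>> {"op": "jog_arm", "data": {
  "moves": [
    {"offset": [-0.5, 0, 0], "rotation": [0, 0, 0]},
    {"offset": [-0.8, 0, 0], "rotation": [0, 0, 0]},
    {"offset": [-0.5, 0, -0.8], "rotation": [0, 0, 0]},
    {"offset": [0, 0.3, -0.9], "rotation": [0, 0, 0]},
    {"offset": [0, 0.3, -0.9], "rotation": [0, 0, 0]},
    {"offset": [0, 0.3, -0.9], "rotation": [0, 0, 0]},
    {"offset": [0, 0.3, -0.9], "rotation": [0, 0, 0]},
    {"offset": [0, 0, -0.6], "rotation": [0, 0, 0]},
    {"offset": [0, 0, 0], "rotation": [0, 0, 0]},
    {"offset": [0, 0, 0], "rotation": [0, 0, 0]}
  ],
  "grip": 1
}}

```text
t: 4.6
ee_pos: [0.4687, -0.0329, 0.295]
tool_rot: [1.0, 0.026, 0.002, 0.0]
force: [-0.7, -0.2, -0.7]
opening: 0.0853
finger_force: 0.0
```

```bash
python3 - <<'E'
from h import *
s=robot.get_state(); print(s['t'],s['ee_pos'],s['tool_rot'])
f=grab('wrist','w1'); W=cloud(f)
p=proj(f,np.array([[.575,-.05,.12]]))[0];print(p)
x,y=int(p[0]),int(p[1]); x0,y0=max(0,x-80),max(0,y-80); print(x0,y0)
cv2.imwrite('pics/c3.png',cv2.resize(f['pixels'][y0:y0+140,x0:x0+180],None,fx=4,fy=4,interpolation=cv2.INTER_CUBIC)[:,:,::-1])
for nm in('w1','s3','t0'):
    W=cloud(load(nm)); m=(np.abs(W[...,0]-.575)<.05)&(np.abs(W[...,1]+.048)<.04)&(W[...,2]>.1)&(W[...,2]<.14)
    print(nm,m.sum(),W[m].min(0) if m.any() else 0,W[m].max(0) if m.any() else 0)
E
```

```text
4.6 [ 0.4687 -0.0329  0.295 ] [0.9997 0.0258 0.0024 0.0001]
[276.7008  76.8314]
196 0
w1 1394 [ 0.549  -0.0661  0.1   ] [ 0.625  -0.0294  0.1367]
s3 140 [ 0.5457 -0.0652  0.1001] [ 0.6249 -0.0085  0.1379]
t0 150 [ 0.5479 -0.0645  0.1001] [ 0.625  -0.0308  0.1383]
```

View pics/c3.png

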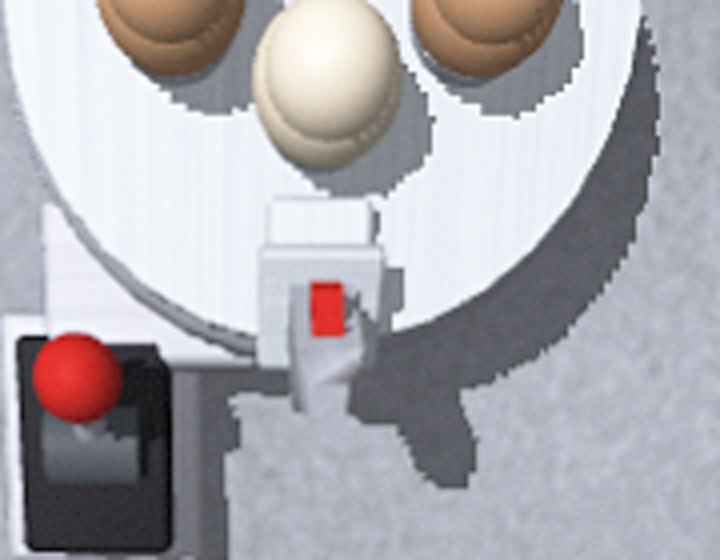

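The crop shows the toggle leaning over to the off side (ball at crop (78,378)). The stub button is at (328,309) with the collar below. Next I fit the stub pose from depth.

```bash
cat > fit.py <<'E'
from h import *
from scipy.optimize import least_squares
a=np.radians(32)
S=np.array([[np.cos(a),0,-np.sin(a)],[0,1,0],[np.sin(a),0,np.cos(a)]]) # columns: stub axes in cooker
def stub(c,yaw,dz=0):
    Rz=Rn.from_euler('z',yaw).as_matrix(); return Rz@S, Rz@np.array([-.08,0,.094])+[c[0],c[1],dz]
def local(P,p): Rm,o=stub(p[:2],p[2],p[3]); return (P-o)@Rm
# signed box distance (outside positive)
def box(q,lo,hi):
    c=(lo+hi)/2;h=(hi-lo)/2;d=np.abs(q-c)-h
    return np.linalg.norm(np.maximum(d,0),axis=1)+np.minimum(d.max(1),0)
def res(p,P):
    q=local(P,p)
    st=box(q,np.array([-.0085,-.0085,0]),np.array([.0085,.0085,.036]))
    co=box(q,np.array([-.017,-.017,-.006]),np.array([.017,.017,0]))
    return np.minimum(st,co)
if __name__=='__main__':
  for nm in('w1','t0','s3','s0'):
    f=load(nm);W=cloud(f);P=W.reshape(-1,3);p0=np.array([.655,-.046,.045,0])
    q=local(P,p0);m=(np.abs(q[:,0])<.024)&(np.abs(q[:,1])<.023)&(q[:,2]>-.004)&(q[:,2]<.036)
    hsv=cv2.cvtColor(f['pixels'],cv2.COLOR_RGB2HSV).reshape(-1,3); m&=hsv[:,1]<100
    P=P[m]
    r=least_squares(lambda p:np.r_[res(p,P),(p[3])*3],p0,loss='soft_l1',f_scale=.0015)
    print(nm,m.sum(),r.x,np.median(np.abs(res(r.x,P))), stub(r.x[:2],r.x[2],r.x[3])[1])
    if nm=='w1':
        q=local(P,r.x); 
        for lo,hi in((5,12),(12,22),(22,34)):
            k=(q[:,2]>lo/1e3)&(q[:,2]<hi/1e3); print(lo,np.percentile(q[k],[3,50,97],axis=0)*1e3)
E
python3 fit.py
```

```text
w1 756 [ 0.6565 -0.0471  0.0405  0.0005] 0.00043007875629494895 [ 0.5765 -0.0503  0.0945]
5 [[ 5.341  -8.1899  5.7899]
 [ 8.0584  5.4659  8.6465]
 [ 8.7882  8.6171 11.865 ]]
12 [[-2.465  -7.7035 12.3672]
 [ 8.2857  5.6168 17.5328]
 [14.6036  8.5698 21.7096]]
22 [[-6.689  -7.9198 22.5584]
 [ 8.7722  3.2749 29.097 ]
 [10.3429  8.4729 33.4475]]
t0 95 [ 0.6565 -0.0485  0.0101  0.0012] 0.0008721719660544419 [ 0.5765 -0.0493  0.0952]
s3 99 [ 0.6595 -0.0445  0.0913  0.0017] 0.0008863568047480126 [ 0.5798 -0.0518  0.0957]
s0 99 [ 0.6584 -0.0387  0.1578  0.0012] 0.0008265636653097181 [ 0.5794 -0.0513  0.0952]
```

The stub fit is good: root at about (0.577, −0.050, 0.0945), yaw about 0.042, median residual 0.4 mm. The ball position gives the same yaw. Next I look at the stand from close by.

>>> {"op": "jog_arm", "data": {
  "moves": [
    {"offset": [-0.09, -0.89, -0.04], "rotation": [0, 0, 0]},
    {"offset": [-0.09, -0.89, -0.04], "rotation": [0, 0, 0]},
    {"offset": [-0.09, -0.89, -0.04], "rotation": [0, 0, 0]},
    {"offset": [-0.09, -0.89, -0.04], "rotation": [0, 0, 0]},
    {"offset": [-0.09, -0.89, -0.04], "rotation": [0, 0, 0]},
    {"offset": [-0.09, -0.89, -0.04], "rotation": [0, 0, 0]},
    {"offset": [-0.09, -0.89, -0.04], "rotation": [0, 0, 0]},
    {"offset": [-0.09, -0.89, -0.04], "rotation": [0, 0, 0]},
    {"offset": [-0.09, -0.89, -0.04], "rotation": [0, 0, 0]},
    {"offset": [0, 0, 0], "rotation": [0, 0, 0]}
  ]
}}

```text
t: 5.48
ee_pos: [0.4193, 0.1398, 0.3233]
tool_rot: [0.991, 0.117, -0.007, -0.063]
force: [0.1, -1.1, 0.4]
opening: 0.0855
finger_force: 0.0
```

```bash
python3 - <<'E'
from h import *
s=robot.get_state(); print(s['t'],s['ee_pos'],s['joint_positions'])
f=grab('wrist','w2'); W=cloud(f)
p=proj(f,np.array([[.463,.285,.14]]))[0];print(p)
x,y=int(p[0]),int(p[1]); x0,y0=max(0,x-90),max(0,y-90); print(x0,y0)
cv2.imwrite('pics/c4.png',cv2.resize(f['pixels'][y0:y0+150,x0:x0+180],None,fx=4,fy=4,interpolation=cv2.INTER_CUBIC)[:,:,::-1])
m=(np.abs(W[...,2]-.14)<.004)&(np.hypot(W[...,0]-.46,W[...,1]-.285)<.035)
q=W[m][:,:2].astype(np.float32); print(m.sum(),np.median(W[m][:,2]),cv2.minAreaRect(q))
m=(W[...,2]>.142)&(W[...,2]<.155)&(np.hypot(W[...,0]-.49,W[...,1]-.22)<.04);print('mill',m.sum(),cv2.minEnclosingCircle(W[m][:,:2].astype(np.float32)))
m=(np.abs(W[...,2]-.03)<.004)&(np.hypot(W[...,0]-.455,W[...,1]-.28)<.07);print('stand',m.sum(),cv2.minAreaRect(W[m][:,:2].astype(np.float32)))
hsv=cv2.cvtColor(f['pixels'],cv2.COLOR_RGB2HSV)
red=((hsv[...,0]<8)|(hsv[...,0]>172))&(hsv[...,1]>150)&(hsv[...,2]>60)
n,l,st,ce=cv2.connectedComponentsWithStats(red.astype(np.uint8))
for i in range(1,n):
    if st[i,4]>20: print('red',ce[i],st[i,4],np.nanmedian(W[l==i],0))
E
```

```text
5.4833 [0.4193 0.1398 0.3233] [ 0.2333 -0.0095 -0.2749  1.3053  0.1267  3.1406]
[159.9684 106.3488]
69 16
554 0.14038285100967005 ((0.45981693267822266, 0.2886979281902313), (0.02518281899392605, 0.028332319110631943), 33.99534225463867)
mill 522 ((0.49989914894104004, 0.23569008708000183), 0.014461581595242023)
stand 1511 ((0.4797760844230652, 0.2808915376663208), (0.09754452109336853, 0.11294594407081604), 33.96053695678711)
red [495.2148  74.3185] 135 [ 0.5749 -0.0487  0.1201]
red [405.5024  80.6071] 420 [0.5557 0.0216 0.0868]
red [171.737  105.3052] 308 [0.4659 0.2789 0.1282]
red [176.3509 200.4912] 57 [0.3531 0.2525 0.1311]
red [ 80.3135 224.2324] 185 [0.3202 0.3364 0.19  ]
```

View pics/c4.png

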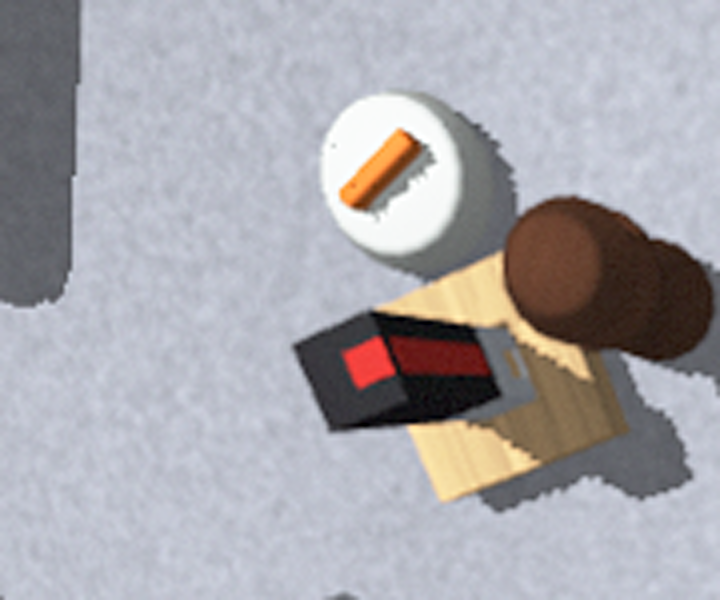

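The crop shows the handle's hole and stripe side facing the mill (world yaw about −56°), with the top face at crop (345,370). Joint 6 ran into its limit, so I'll use the flipped grasp, with tool x opposite to handle x. That leaves joint 6 free both here and at the stub. I rotate the tool first.

>>> {"op": "jog_arm", "data": {
  "moves": [
    {"offset": [0, 0, 0], "rotation": [0, 0, -1]},
    {"offset": [0, 0, 0], "rotation": [0, 0, -1]},
    {"offset": [0, 0, 0], "rotation": [0, 0, -1]},
    {"offset": [0, 0, 0], "rotation": [0, 0, -1]},
    {"offset": [0, 0, 0], "rotation": [0, 0, -1]},
    {"offset": [0, 0, 0], "rotation": [0, 0, -1]},
    {"offset": [0, 0, 0], "rotation": [0, 0, -1]},
    {"offset": [0, 0, 0], "rotation": [0, 0, -1]},
    {"offset": [0, 0, 0], "rotation": [0, 0, -1]},
    {"offset": [0, 0, 0], "rotation": [0, 0, -1]}
  ]
}}

```text
t: 6.37
ee_pos: [0.42, 0.1373, 0.3218]
tool_rot: [0.849, 0.525, 0.019, -0.059]
force: [-0.2, -0.6, -0.3]
opening: 0.0856
finger_force: 0.0
```

>>> {"op": "jog_arm", "data": {
  "moves": [
    {"offset": [0, 0, 0], "rotation": [0, 0, -1]},
    {"offset": [0, 0, 0], "rotation": [0, 0, -1]},
    {"offset": [0, 0, 0], "rotation": [0, 0, -1]},
    {"offset": [0, 0, 0], "rotation": [0, 0, -1]},
    {"offset": [0, 0, 0], "rotation": [0, 0, -1]},
    {"offset": [0, 0, 0], "rotation": [0, 0, -1]},
    {"offset": [0, 0, 0], "rotation": [0, 0, -1]},
    {"offset": [0, 0, 0], "rotation": [0, 0, -1]},
    {"offset": [0, 0, 0], "rotation": [0, 0, -1]},
    {"offset": [0, 0, 0], "rotation": [0, 0, -1]}
  ]
}}

```text
t: 7.2
ee_pos: [0.42, 0.1374, 0.3218]
tool_rot: [0.548, 0.834, 0.042, -0.045]
force: [0.1, 0.1, 0.5]
opening: 0.0849
finger_force: 0.0
```

```bash
cat > rel.py <<'E'
from h import *
def tgt(pos,R):
    "print jog units from present measured pose to target"
    s=robot.get_state(); Rt=Rn.from_quat(s['tool_rot']).as_matrix()
    print('t',s['t'],'pos',s['ee_pos'],'j',s['joint_positions'],'F',s['force'],'op',s['opening'])
    print('shift units',Rt.T@(np.array(pos)-s['ee_pos'])/.04,'rot units',np.degrees(Rn.from_matrix(Rt.T@R).as_rotvec())/5)
    print('shift units in TARGET axes',R.T@(np.array(pos)-s['ee_pos'])/.04)
def down(yaw): c,s=np.cos(yaw),np.sin(yaw); return np.array([[c,s,0],[s,-c,0],[0,0,-1.]])
E
python3 - <<'E'
from rel import *
tgt([.44,.25,.31],down(np.radians(124)))
for nm in('t0','s0','s3'):
    W=cloud(load(nm)); m=(np.abs(W[...,2]-.14)<.005)&(np.hypot(W[...,0]-.46,W[...,1]-.286)<.03)
    print(nm,m.sum(),cv2.minAreaRect(W[m][:,:2].astype(np.float32)),np.median(W[m],0))
E
```

```text
t 7.2 pos [0.42   0.1374 0.3218] j [ 0.2295 -0.008  -0.2765  1.3038  0.124   1.391 ] F [0.0696 0.0505 0.4621] op 0.08487261451261817
shift units [2.3287 1.5702 0.6164] rot units [ 0.365  -1.376  -2.1081]
shift units in TARGET axes [2.0548 1.9897 0.2953]
t0 88 ((0.45830121636390686, 0.29300978779792786), (0.0269350353628397, 0.027313927188515663), 37.446510314941406) [0.4592 0.2921 0.1398]
s0 79 ((0.4607982933521271, 0.28778785467147827), (0.030658358708024025, 0.025410305708646774), 32.88121795654297) [0.4639 0.2896 0.1407]
s3 79 ((0.46210208535194397, 0.2879484295845032), (0.029532415792346, 0.02610952779650688), 36.04730224609375) [0.4633 0.2893 0.1412]
```

>>> {"op": "jog_arm", "data": {
  "moves": [
    {"offset": [0, 0, 0], "rotation": [0.12, -0.46, -0.7]},
    {"offset": [0, 0, 0], "rotation": [0.12, -0.46, -0.7]},
    {"offset": [0, 0, 0], "rotation": [0.12, -0.46, -0.7]},
    {"offset": [0.45, 0.75, 0.2], "rotation": [0, 0, 0]},
    {"offset": [0.45, 0.75, 0.2], "rotation": [0, 0, 0]},
    {"offset": [0.45, 0.75, 0.2], "rotation": [0, 0, 0]},
    {"offset": [0.45, 0.75, 0.2], "rotation": [0, 0, 0]},
    {"offset": [0, 0, 0], "rotation": [0, 0, 0]},
    {"offset": [0, 0, 0], "rotation": [0, 0, 0]}
  ]
}}

```text
t: 7.95
ee_pos: [0.4797, 0.2651, 0.2884]
tool_rot: [0.471, 0.882, -0.001, -0.001]
force: [0.4, -1.1, -0.1]
opening: 0.0851
finger_force: 0.0
```

```bash
python3 - <<'E'
from rel import *
f=grab('wrist','w3'); W=cloud(f)
m=(np.abs(W[...,2]-.14)<.004)&(np.hypot(W[...,0]-.46,W[...,1]-.286)<.03)
r=cv2.minAreaRect(W[m][:,:2].astype(np.float32)); print(m.sum(),r,np.median(W[m],0))
print(proj(f,W[m].mean(0)))
m=(W[...,2]>.142)&(W[...,2]<.155)&(np.hypot(W[...,0]-.49,W[...,1]-.22)<.05);print('mill',m.sum(),cv2.minEnclosingCircle(W[m][:,:2].astype(np.float32)))
m=(W[...,2]>.08)&(W[...,2]<.155)&(np.hypot(W[...,0]-.49,W[...,1]-.22)<.04);print('mill',m.sum(),cv2.minEnclosingCircle(W[m][:,:2].astype(np.float32)))
tgt([.4598,.2885,.2],down(np.radians(124)))
tgt([.4598,.2885,.111],down(np.radians(124)))
E
```

```text
685 ((0.45895111560821533, 0.289669007062912), (0.02597731351852417, 0.025062918663024902), 33.686004638671875) [0.4588 0.2898 0.1405]
[[251.8658 151.384 ]]
mill 498 ((0.49931520223617554, 0.2366008758544922), 0.014681465923786163)
mill 1193 ((0.4985862672328949, 0.2371896356344223), 0.020266512408852577)
t 8.0 pos [0.4794 0.2641 0.2892] j [ 0.5037  0.2036 -0.1089  1.2602 -0.0003  1.4849] F [ 0.3408 -0.3328  0.0989] op 0.08523719537049321
shift units [ 0.7799 -0.0639  2.2293] rot units [-0.0217  0.0017 -0.044 ]
shift units in TARGET axes [ 0.7798 -0.0652  2.2293]
t 8.0 pos [0.4794 0.2641 0.2892] j [ 0.5037  0.2036 -0.1089  1.2602 -0.0003  1.4849] F [ 0.3408 -0.3328  0.0989] op 0.08523719537049321
shift units [ 0.7802 -0.0597  4.4543] rot units [-0.0217  0.0017 -0.044 ]
shift units in TARGET axes [ 0.7798 -0.0652  4.4543]
```

Wrist measurement: handle top centre at (0.459, 0.2895, 0.140), yaw −56.3°, and the mill is 66 mm away. Descending to grasp.

>>> {"op": "jog_arm", "data": {
  "moves": [
    {"offset": [0.4, -0.03, 0.4], "rotation": [0, 0, 0]},
    {"offset": [0.41, -0.04, 0.4], "rotation": [0, 0, 0]},
    {"offset": [0, 0, 0.6], "rotation": [0, 0, 0]},
    {"offset": [0, 0, 0.6], "rotation": [0, 0, 0]},
    {"offset": [0, 0, 0.6], "rotation": [0, 0, 0]},
    {"offset": [0, 0, 0.6], "rotation": [0, 0, 0]},
    {"offset": [0, 0, 0.6], "rotation": [0, 0, 0]},
    {"offset": [0, 0, 0.65], "rotation": [0, 0, 0]},
    {"offset": [0, 0, 0], "rotation": [0, 0, 0]},
    {"offset": [0, 0, 0], "rotation": [0, 0, 0]}
  ],
  "grip": 0.7
}}

```text
t: 8.83
ee_pos: [0.4584, 0.288, 0.1119]
tool_rot: [0.472, 0.882, -0.001, -0.001]
force: [0.4, 0.5, -0.2]
opening: 0.0596
finger_force: 0.0
```

>>> {"op": "jog_arm", "data": {
  "moves": [
    {"offset": [0, 0, 0], "rotation": [0, 0, 0]},
    {"offset": [0, 0, 0], "rotation": [0, 0, 0]},
    {"offset": [0, 0, 0], "rotation": [0, 0, 0]},
    {"offset": [0, 0, 0], "rotation": [0, 0, 0]},
    {"offset": [0, 0, 0], "rotation": [0, 0, 0]},
    {"offset": [0, 0, 0], "rotation": [0, 0, 0]}
  ],
  "grip": 0,
  "grip_force": 60
}}

```text
t: 9.33
ee_pos: [0.4603, 0.2902, 0.114]
tool_rot: [0.471, 0.882, 0.001, 0.001]
force: [-1.7, -1.2, 7.7]
opening: 0.0255
finger_force: 58.4
```

Gripped at 25.5 mm. Now I lift straight up.

>>> {"op": "jog_arm", "data": {
  "moves": [
    {"offset": [0, 0, -0.3], "rotation": [0, 0, 0]},
    {"offset": [0, 0, -0.6], "rotation": [0, 0, 0]},
    {"offset": [0, 0, -0.8], "rotation": [0, 0, 0]},
    {"offset": [0, 0, -0.8], "rotation": [0, 0, 0]},
    {"offset": [0, 0, -0.8], "rotation": [0, 0, 0]},
    {"offset": [0, 0, -0.8], "rotation": [0, 0, 0]},
    {"offset": [0, 0, -0.6], "rotation": [0, 0, 0]},
    {"offset": [0, 0, 0], "rotation": [0, 0, 0]}
  ]
}}

```text
t: 10.0
ee_pos: [0.4615, 0.2911, 0.3067]
tool_rot: [0.471, 0.882, 0.004, 0.002]
force: [0.9, 0.6, -1.3]
opening: 0.0252
finger_force: 60.4
```

```bash
cat > plan.py <<'E'
from rel import *
from fit import stub
yaw=.042; Rs,o=stub([.0,.0],yaw); o=np.array([.577,-.0503,.0945])
# tool axes: z=-stub z, x=-stub x, y=+stub y ; handle mid at TCP + off (tool frame)
Rt=np.column_stack([-Rs[:,0],Rs[:,1],-Rs[:,2]])
E
python3 - <<'E'
from plan import *
print(Rt, 'stub z',Rs[:,2])
f=grab('wrist','w4');W=cloud(f)
s=robot.get_state();R=Rn.from_quat(s['tool_rot']).as_matrix()
q=(W.reshape(-1,3)-s['ee_pos'])@R
m=(np.abs(q[:,0])<.03)&(np.abs(q[:,1])<.03)&(q[:,2]>-.045)&(q[:,2]<-.02); print('top',m.sum(),np.percentile(q[m],[2,50,98],axis=0))
for lo in range(-30,110,10):
    m=(q[:,0]<.03)&(q[:,0]>-.02)&(np.abs(q[:,1])<.02)&(q[:,2]>lo/1e3)&(q[:,2]<lo/1e3+.01)
    if m.sum()>5: print(lo,m.sum(),np.percentile(q[m],[3,50,97],axis=0)*1e3)
for d in(.2,.155,.093): 
    p=o+Rs[:,2]*d; tgt(p,Rt)
g=grab('scene','s4')
p=proj(g,s['ee_pos'])[0].astype(int); print(p)
c=lambda im,p:cv2.resize(im[p[1]-30:p[1]+60,p[0]-45:p[0]+45],None,fx=5,fy=5,interpolation=cv2.INTER_CUBIC)
b=cv2.resize(f['pixels'][100:240,190:330],(450,450),interpolation=cv2.INTER_CUBIC)
cv2.imwrite('pics/c5.png',cv2.resize(np.hstack([c(g['pixels'],p),b]),(800,400))[:,:,::-1])
E
```

```text
[[-0.8473 -0.042   0.5295]
 [-0.0356  0.9991  0.0223]
 [-0.5299  0.     -0.848 ]] stub z [-0.5295 -0.0223  0.848 ]
top 6350 [[-0.0111 -0.0287 -0.0386]
 [ 0.0075  0.0002 -0.0293]
 [ 0.0135  0.0266 -0.021 ]]
-30 4139 [[-10.6271 -15.949  -29.9006]
 [  5.7364   0.1553 -28.9895]
 [ 13.4406  15.6778 -21.0576]]
-20 973 [[  7.8659 -17.5974 -19.6524]
 [ 12.8535   0.1644 -15.6454]
 [ 13.5335  18.2939 -10.3182]]
-10 715 [[ 10.5636 -17.7248  -9.7784]
 [ 12.9385   0.6276  -5.4539]
 [ 13.5524  18.5767  -0.2555]]
0 585 [[ 10.5733 -17.6202   0.3063]
 [ 12.9491   0.1681   4.8647]
 [ 13.5188  18.6513   9.693 ]]
10 386 [[ 10.7324 -16.9828  10.3243]
 [ 13.0054   0.1694  14.052 ]
 [ 13.5175  17.021   19.542 ]]
20 271 [[ 12.645  -12.1077  20.229 ]
 [ 13.0484  -0.399   24.5912]
 [ 13.5213  12.2413  29.7432]]
30 231 [[ 12.7259 -12.0867  30.1611]
 [ 13.0883   0.7771  34.8808]
 [ 13.492   12.2871  39.7497]]
40 192 [[ 12.7094 -12.1075  40.3443]
 [ 13.0718  -0.468   44.9836]
 [ 13.5392  12.3024  49.4563]]
50 157 [[ 12.7108 -12.1112  50.3836]
 [ 13.1028   0.1784  54.8293]
 [ 13.4579  12.1515  59.5271]]
60 139 [[
[... 498 characters left out ...]
p 0.025187926524317294
shift units [-7.3229 -4.5903  0.9594] rot units [ -3.2016  -5.7852 -11.431 ]
shift units in TARGET axes [ 0.6141 -8.6384  0.7852]
t 10.05 pos [0.4608 0.2907 0.3038] j [ 0.5626  0.1878 -0.0954  1.2806  0.0002  1.5443] F [-0.2085  0.555  -2.4689] op 0.025187926524317294
shift units [-7.633  -4.0878  1.9169] rot units [ -3.2016  -5.7852 -11.431 ]
shift units in TARGET axes [ 0.6141 -8.6384  1.9102]
t 10.05 pos [0.4608 0.2907 0.3038] j [ 0.5626  0.1878 -0.0954  1.2806  0.0002  1.5443] F [-0.2085  0.555  -2.4689] op 0.025187926524317294
shift units [-8.0604 -3.3955  3.2362] rot units [ -3.2016  -5.7852 -11.431 ]
shift units in TARGET axes [ 0.6141 -8.6384  3.4602]
[338 166]
```

View pics/c5.png

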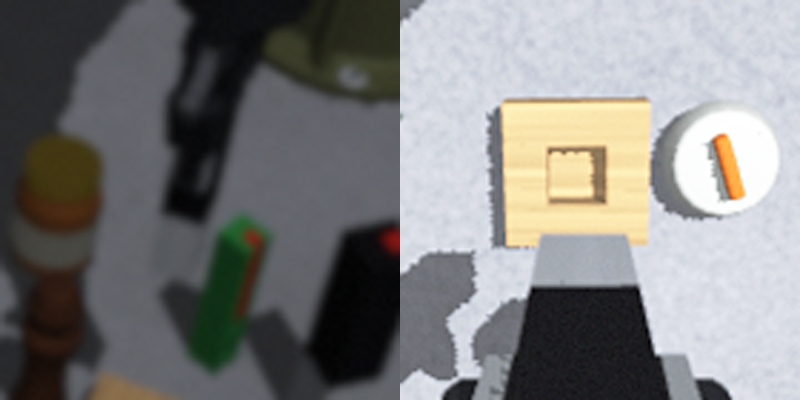

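The wrist crop shows the handle held square, centred in the jaws: its face is at tool x 13.05 mm, the top at −29 mm, and so the open end is at about +101 mm. The stand is undisturbed. Now I yaw.

>>> {"op": "jog_arm", "data": {
  "moves": [
    {"offset": [0, 0, 0], "rotation": [0, 0, -1]},
    {"offset": [0, 0, 0], "rotation": [0, 0, -1]},
    {"offset": [0, 0, 0], "rotation": [0, 0, -1]},
    {"offset": [0, 0, 0], "rotation": [0, 0, -1]},
    {"offset": [0, 0, 0], "rotation": [0, 0, -1]},
    {"offset": [0, 0, 0], "rotation": [0, 0, -1]},
    {"offset": [0, 0, 0], "rotation": [0, 0, -1]},
    {"offset": [0, 0, 0], "rotation": [0, 0, -1]},
    {"offset": [0, 0, 0], "rotation": [0, 0, -1]},
    {"offset": [0, 0, 0], "rotation": [0, 0, -1]}
  ]
}}

```text
t: 10.93
ee_pos: [0.4584, 0.2891, 0.2981]
tool_rot: [0.052, 0.999, -0.001, -0.001]
force: [-0.0, 0.6, -1.1]
opening: 0.0257
finger_force: 60.3
```

>>> {"op": "jog_arm", "data": {
  "moves": [
    {"offset": [0, 0, 0], "rotation": [0, 0, -1]},
    {"offset": [0, 0, 0], "rotation": [0, 0, -0.68]},
    {"offset": [0, 0, 0], "rotation": [0, 0, 0]},
    {"offset": [0, 0, 0], "rotation": [0, 0, 0]}
  ]
}}

```text
t: 11.27
ee_pos: [0.4587, 0.2892, 0.2986]
tool_rot: [-0.018, 1.0, -0.001, -0.001]
force: [0.4, 0.5, -1.4]
opening: 0.0254
finger_force: 60.3
```

```bash
python3 - <<'E'
from plan import *
tgt(o+.175*Rs[:,2],down(np.pi+yaw))
E
```

```text
t 11.2667 pos [0.4587 0.2892 0.2986] j [ 0.5625  0.1918 -0.1022  1.2791  0.0002  0.5268] F [ 0.413   0.4568 -1.445 ] op 0.025400435364137386
shift units [-0.3378 -8.6019  1.4001] rot units [-0.0111 -0.0227 -0.0718]
shift units in TARGET axes [-0.2811 -8.6052  1.3924]
```

>>> {"op": "jog_arm", "data": {
  "moves": [
    {"offset": [-0.03, -0.86, 0], "rotation": [0, 0, -0.07]},
    {"offset": [-0.03, -0.86, 0], "rotation": [0, 0, 0]},
    {"offset": [-0.03, -0.86, 0], "rotation": [0, 0, 0]},
    {"offset": [-0.03, -0.86, 0], "rotation": [0, 0, 0]},
    {"offset": [-0.03, -0.86, 0.2], "rotation": [0, 0, 0]},
    {"offset": [-0.03, -0.86, 0.2], "rotation": [0, 0, 0]},
    {"offset": [-0.03, -0.86, 0.2], "rotation": [0, 0, 0]},
    {"offset": [-0.03, -0.86, 0.2], "rotation": [0, 0, 0]},
    {"offset": [-0.03, -0.86, 0.2], "rotation": [0, 0, 0]},
    {"offset": [-0.03, -0.86, 0.2], "rotation": [0, 0, 0]}
  ]
}}

```text
t: 12.1
ee_pos: [0.4854, -0.0551, 0.251]
tool_rot: [-0.021, 1.0, 0.0, -0.0]
force: [1.4, -0.1, -1.3]
opening: 0.0254
finger_force: 60.4
```

>>> {"op": "jog_arm", "data": {
  "moves": [
    {"offset": [0, 0, 0], "rotation": [0, -0.8, 0]},
    {"offset": [0, 0, 0], "rotation": [0, -0.8, 0]},
    {"offset": [0, 0, 0], "rotation": [0, -0.8, 0]},
    {"offset": [0, 0, 0], "rotation": [0, -0.8, 0]},
    {"offset": [0, 0, 0], "rotation": [0, -0.8, 0]},
    {"offset": [0, 0, 0], "rotation": [0, -0.8, 0]},
    {"offset": [0, 0, 0], "rotation": [0, -0.8, 0]},
    {"offset": [0, 0, 0], "rotation": [0, -0.8, 0]},
    {"offset": [0, 0, 0], "rotation": [0, 0, 0]},
    {"offset": [0, 0, 0], "rotation": [0, 0, 0]}
  ]
}}

```text
t: 12.93
ee_pos: [0.4843, -0.0534, 0.2506]
tool_rot: [-0.02, 0.961, 0.006, 0.274]
force: [0.0, -0.8, -0.3]
opening: 0.0253
finger_force: 60.5
```

```bash
python3 - <<'E'
from plan import *
tgt(o+.175*Rs[:,2],Rt)
g=grab('scene','s5');t=grab('top','t5');w=grab('wrist','w5')
# handle pose in stub frame, from scene & top depth
for nm,f in(('s',g),('t',t)):
    W=cloud(f).reshape(-1,3); q=(W-o)@Rs
    for lo,hi in((78,100),(100,125),(0,36)):
        m=(np.abs(q[:,0])<.022)&(np.abs(q[:,1])<.022)&(q[:,2]>lo/1e3)&(q[:,2]<hi/1e3)
        if m.sum()>5: print(nm,lo,m.sum(),np.percentile(q[m],[3,50,97],axis=0)*1e3)
c=lambda im,p,a=45:cv2.resize(im[max(0,p[1]-a):p[1]+a,max(0,p[0]-a):p[0]+a],(400,400),interpolation=cv2.INTER_CUBIC)
pt=o+.07*Rs[:,2]
cv2.imwrite('pics/c6.png',np.hstack([c(g['pixels'],proj(g,pt)[0].astype(int),35),c(w['pixels'],proj(w,pt)[0].astype(int),90)])[:,:,::-1]); print(proj(w,pt),proj(t,pt))
E
```

```text
t 12.9333 pos [ 0.4843 -0.0534  0.2506] j [-0.1862 -0.3158 -0.834   0.509   0.1206 -0.1944] F [ 0.0288 -0.752  -0.3212] op 0.02534262272994964
shift units [ 0.1017 -0.0191  0.164 ] rot units [ 0.0115 -0.0352 -0.0053]
shift units in TARGET axes [ 0.1022 -0.0189  0.1637]
s 78 77 [[ -4.5957 -13.1993  78.9825]
 [ 15.4638   7.7146  88.7041]
 [ 21.1837  13.6347  98.8265]]
s 100 83 [[ -4.5578 -13.4081 101.0541]
 [ 15.8271   9.493  113.2649]
 [ 21.3353  13.6149 123.8983]]
s 0 83 [[-4.6668 -9.9515  0.12  ]
 [ 9.7286  4.0863 17.7304]
 [18.3445 12.1772 33.4524]]
t 78 33 [[  2.884  -10.3191  79.4161]
 [ 17.8502   6.3419  88.3561]
 [ 20.7744  15.2094  97.6502]]
t 100 34 [[ 16.4784 -10.1478 101.8305]
 [ 18.7319   1.0647 117.7955]
 [ 20.749   14.5055 124.862 ]]
t 0 81 [[-12.8708 -14.2891   0.2366]
 [  8.3333   3.9894   4.7468]
 [ 17.8147  17.195   35.1498]]
[[254.5511 185.5072]] [[281.0033 188.9675]]
```

View pics/c6.png

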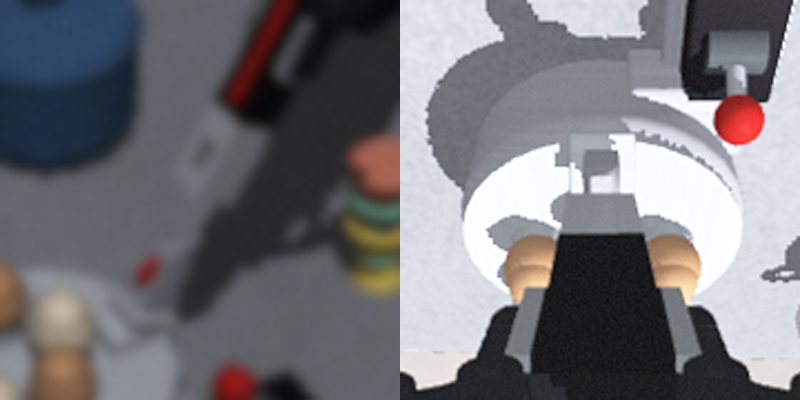

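The wrist crop shows the stub (crop (602,170)) straight ahead of the handle's open end (centre about 598). The scene crop shows the hole facing the button side. I check the relative offset using the wrist camera alone.

>>> {"op": "jog_arm", "data": {
  "moves": [
    {"offset": [0.1, -0.02, 0.1], "rotation": [0.01, -0.035, 0]},
    {"offset": [0, 0, 0], "rotation": [0, 0, 0]},
    {"offset": [0, 0, 0], "rotation": [0, 0, 0]}
  ]
}}

```text
t: 13.33
ee_pos: [0.4847, -0.0543, 0.2456]
tool_rot: [-0.021, 0.961, 0.006, 0.276]
force: [0.2, 0.2, -1.2]
opening: 0.0257
finger_force: 60.5
```

```bash
cat > chk.py <<'E'
import sys
from plan import *
from fit import box
from scipy.optimize import least_squares
f=grab('wrist',sys.argv[1]);s=robot.get_state();R=Rn.from_quat(s['tool_rot']).as_matrix()
W=cloud(f).reshape(-1,3);tgt(o+.17*Rs[:,2],Rt)
q=(W-s['ee_pos'])@R
for lo,hi in((25,60),(60,98)):
    m=(np.abs(q[:,0])<.017)&(np.abs(q[:,1])<.017)&(q[:,2]>lo/1e3)&(q[:,2]<hi/1e3);print('handle(tool)',lo,m.sum(),np.percentile(q[m],[2,50,98],axis=0)*1e3)
Q=(W-o)@Rs
m=(np.abs(Q[:,0])<.014)&(np.abs(Q[:,1])<.015)&(Q[:,2]>.004)&(Q[:,2]<.036)
print('stub(stub)',m.sum(),np.percentile(Q[m],[2,50,98],axis=0)*1e3)
k=m&(np.abs(Q[:,0]+.0085)<.004);print('lowface',k.sum(),np.percentile(Q[k],[2,50,98],axis=0)*1e3,'in tool',np.percentile(q[k],[2,50,98],axis=0)*1e3)
P=W[m]
def res(p):
    Rz=Rn.from_euler('z',p[3]).as_matrix();return box((P-o-p[:3])@(Rz@Rs),np.array([-.0085,-.0085,-.01]),np.array([.0085,.0085,.037]))
r=least_squares(lambda p:np.r_[res(p),p[2]*5],np.zeros(4),loss='soft_l1',f_scale=.001);print('stub corr (stub axes mm)',Rs.T@r.x[:3]*1e3,'dyaw',r.x[3])
E
python3 chk.py w6
```

```text
t 13.3833 pos [ 0.4849 -0.0543  0.2459] j [-0.1889 -0.3134 -0.8465  0.4896  0.1223 -0.1976] F [-0.1442 -1.3685 -1.4106] op 0.02507995129127421
shift units [0.0505 0.0038 0.1815] rot units [0.0044 0.0201 0.0123]
shift units in TARGET axes [0.0502 0.0038 0.1816]
handle(tool) 25 739 [[ 12.9814 -13.3234  25.5088]
 [ 13.3892  -0.8519  39.9084]
 [ 13.8247  11.534   58.6682]]
handle(tool) 60 473 [[ 13.0953 -13.6489  60.5992]
 [ 13.42    -0.9468  76.1462]
 [ 13.8226  11.3271  97.0402]]
stub(stub) 97 [[-9.4357 -8.7406  7.4312]
 [-9.2636 -1.2151 22.7059]
 [-9.0449  7.1559 33.6214]]
lowface 97 [[-9.4357 -8.7406  7.4312]
 [-9.2636 -1.2151 22.7059]
 [-9.0449  7.1559 33.6214]] in tool [[ 11.3139  -8.6394 143.6205]
 [ 11.5425  -1.1063 154.5395]
 [ 11.7353   7.2588 169.8093]]
stub corr (stub axes mm) [-0.7537 -1.1675  0.471 ] dyaw 0.0059508855707285525
```

In the wrist camera's own view the handle needs +2.5 mm in tool x and nothing else significant. I correct that and slide on.

>>> {"op": "jog_arm", "data": {
  "moves": [
    {"offset": [0.06, 0.01, 0], "rotation": [0, 0.02, 0]},
    {"offset": [0, 0, 0.2], "rotation": [0, 0, 0]},
    {"offset": [0, 0, 0.2], "rotation": [0, 0, 0]},
    {"offset": [0, 0, 0.2], "rotation": [0, 0, 0]},
    {"offset": [0, 0, 0.15], "rotation": [0, 0, 0]},
    {"offset": [0, 0, 0.15], "rotation": [0, 0, 0]},
    {"offset": [0, 0, 0.15], "rotation": [0, 0, 0]},
    {"offset": [0, 0, 0], "rotation": [0, 0, 0]}
  ],
  "grip_force": 80
}}

```text
t: 14.05
ee_pos: [0.5049, -0.0529, 0.208]
tool_rot: [-0.021, 0.961, 0.006, 0.275]
force: [0.7, -0.4, -1.5]
opening: 0.0251
finger_force: 80.2
```

```bash
python3 chk.py w7
```

```text
t 14.1 pos [ 0.5048 -0.053   0.2085] j [-0.174  -0.23   -0.8826  0.3706  0.1143 -0.1852] F [-0.7233 -0.3068 -1.1336] op 0.025265159436820166
shift units [-0.0208 -0.0088 -0.8768] rot units [ 0.0063 -0.0032  0.0135]
shift units in TARGET axes [-0.021  -0.0093 -0.8768]
handle(tool) 25 754 [[ 13.0132 -13.355   25.6692]
 [ 13.4383  -0.8343  39.9668]
 [ 13.8681  11.5063  58.9724]]
handle(tool) 60 470 [[ 13.0906 -13.6035  61.0756]
 [ 13.4611  -0.9768  76.4851]
 [ 13.7992  11.2596  97.2096]]
stub(stub) 26 [[-13.9519  -9.9551   4.6941]
 [ -9.1261  -3.9388   6.6928]
 [ -8.8444   6.4299  30.9839]]
lowface 24 [[-9.525  -9.0997  4.6488]
 [-9.1121 -3.9388  6.6271]
 [-8.8414  6.4686 10.0274]] in tool [[  7.9687  -9.5303 124.8998]
 [  8.2394  -4.3699 128.3062]
 [  8.6496   6.0375 130.2798]]
stub corr (stub axes mm) [-0.7206 -1.7736  0.4503] dyaw -0.0052353555682895635
```

The handle is over the stub's tip and centred within 0.7 mm, with no contact force. I continue past the button.

>>> {"op": "jog_arm", "data": {
  "moves": [
    {"offset": [-0.015, -0.01, 0.1], "rotation": [0, 0, 0]},
    {"offset": [0, 0, 0.1], "rotation": [0, 0, 0]},
    {"offset": [0, 0, 0.1], "rotation": [0, 0, 0]},
    {"offset": [0, 0, 0.1], "rotation": [0, 0, 0]},
    {"offset": [0, 0, 0], "rotation": [0, 0, 0]}
  ]
}}

```text
t: 14.52
ee_pos: [0.5148, -0.0532, 0.1962]
tool_rot: [-0.021, 0.961, 0.006, 0.277]
force: [3.2, -0.3, -2.5]
opening: 0.0255
finger_force: 80.0
```

>>> {"op": "jog_arm", "data": {
  "moves": [
    {"offset": [0, 0, 0.1], "rotation": [0, 0, 0]},
    {"offset": [0, 0, 0.1], "rotation": [0, 0, 0]},
    {"offset": [0, 0, 0.1], "rotation": [0, 0, 0]},
    {"offset": [0, 0, 0], "rotation": [0, 0, 0]}
  ]
}}

```text
t: 14.85
ee_pos: [0.5209, -0.0528, 0.1857]
tool_rot: [-0.021, 0.961, 0.006, 0.276]
force: [3.1, 0.5, -2.1]
opening: 0.0253
finger_force: 80.2
```

```bash
python3 - <<'E'
from plan import *
tgt(o+.1015*Rs[:,2],Rt)
E
```

```text
t 14.85 pos [ 0.5209 -0.0528  0.1857] j [-0.1659 -0.1673 -0.8964  0.2914  0.1101 -0.1782] F [ 3.0831  0.4779 -2.1488] op 0.025340043398448597
shift units [0.0178 0.0036 0.1395] rot units [0.003  0.0174 0.0157]
shift units in TARGET axes [0.0176 0.0036 0.1395]
```

>>> {"op": "jog_arm", "data": {
  "moves": [
    {"offset": [0, 0, 0.07], "rotation": [0, 0, 0]},
    {"offset": [0, 0, 0.05], "rotation": [0, 0, 0]},
    {"offset": [0, 0, 0], "rotation": [0, 0, 0]}
  ]
}}

```text
t: 15.1
ee_pos: [0.5226, -0.0528, 0.1827]
tool_rot: [-0.021, 0.961, 0.006, 0.276]
force: [-14.6, -1.0, 17.4]
opening: 0.0251
finger_force: 83.4
```

>>> {"op": "jog_arm", "data": {
  "moves": [
    {"offset": [0, 0, 0.05], "rotation": [0, 0, 0]},
    {"offset": [0, 0, 0], "rotation": [0, 0, 0]}
  ]
}}

```text
t: 15.27
ee_pos: [0.5239, -0.0534, 0.1829]
tool_rot: [-0.02, 0.961, 0.005, 0.277]
force: [-33.4, -0.8, 38.7]
opening: 0.0252
finger_force: 87.3
```

```bash
cat > see.py <<'E'
import sys
from plan import *
tgt(o+.1015*Rs[:,2],Rt)
n=sys.argv[1]
g=grab('scene','s'+n);t=grab('top','t'+n)
for nm,f in(('s',g),('t',t)):
    hsv=cv2.cvtColor(f['pixels'],cv2.COLOR_RGB2HSV); red=((hsv[...,0]<8)|(hsv[...,0]>172))&(hsv[...,1]>110)
    W=cloud(f); q=(W-o)@Rs; m=red&(np.abs(q[...,1])<.03)&(np.abs(q[...,0])<.03)&(q[...,2]<.06)&(q[...,2]>0)
    print(nm,m.sum(),np.median(q[m],0)*1e3 if m.any() else '')
    a=red&(np.abs(q[...,1])<.03)&(np.abs(q[...,0])<.03)&(q[...,2]<.15)&(q[...,2]>.04);print('  stripe',a.sum(),np.percentile(q[a],[2,50,98],axis=0)*1e3 if a.any() else '')
pt=o+.04*Rs[:,2]+.013*Rs[:,0]
c=lambda im,p,a:cv2.resize(im[max(0,p[1]-a):p[1]+a,max(0,p[0]-a):p[0]+a],(400,400),interpolation=cv2.INTER_CUBIC)
cv2.imwrite(f'pics/c{n}.png',np.hstack([c(g['pixels'],proj(g,pt)[0].astype(int),28),c(t['pixels'],proj(t,pt)[0].astype(int),35)])[:,:,::-1])
E
python3 see.py 8
```

```text
t 15.2667 pos [ 0.5239 -0.0534  0.1829] j [-0.1648 -0.1581 -0.8978  0.2785  0.1078 -0.1766] F [-33.3713  -0.7728  38.6968] op 0.025249603089972157
shift units [0.0449 0.023  0.0413] rot units [-0.0213  0.0387  0.0107]
shift units in TARGET axes [0.0447 0.0229 0.0415]
s 6 [15.6124  0.7937 57.5019]
  stripe 112 [[  1.0788 -10.6105  57.7339]
 [ 17.1419   0.6     98.2978]
 [ 20.2902  12.3106 131.1523]]
t 12 [14.0085  1.2388 22.9811]
  stripe 89 [[  3.2522  -4.8437  56.5087]
 [ 14.63     1.8729 108.2379]
 [ 18.0455   8.6747 133.6693]]
```

There's a hard stop with about 50 N along the stub, so the handle is against the collar. I relax the push and look.

>>> {"op": "jog_arm", "data": {
  "moves": [
    {"offset": [0, 0, -0.07], "rotation": [0, 0, 0]},
    {"offset": [0, 0, 0], "rotation": [0, 0, 0]}
  ]
}}

```text
t: 15.53
ee_pos: [0.522, -0.0528, 0.1828]
tool_rot: [-0.021, 0.961, 0.006, 0.276]
force: [-0.2, 0.0, -1.2]
opening: 0.025
finger_force: 80.6
```

```bash
python3 see.py 9
```

```text
t 15.5333 pos [ 0.522  -0.0528  0.1828] j [-0.1651 -0.1609 -0.8988  0.283   0.1093 -0.1773] F [-0.196   0.0236 -1.2079] op 0.025027625005876037
shift units [0.0033 0.0054 0.0647] rot units [-0.0007  0.0125  0.0119]
shift units in TARGET axes [0.0032 0.0054 0.0647]
s 10 [15.4067 -0.1404 57.085 ]
  stripe 111 [[  0.9347 -12.9995  59.254 ]
 [ 15.2908   1.2466  96.7427]
 [ 18.7998  10.5733 131.8753]]
t 15 [11.8366  1.7361 22.2317]
  stripe 93 [[ -0.12    -4.0181  57.7738]
 [ 12.5598   2.5356 107.7776]
 [ 15.2963  10.2683 135.1723]]
```

View pics/c9.png

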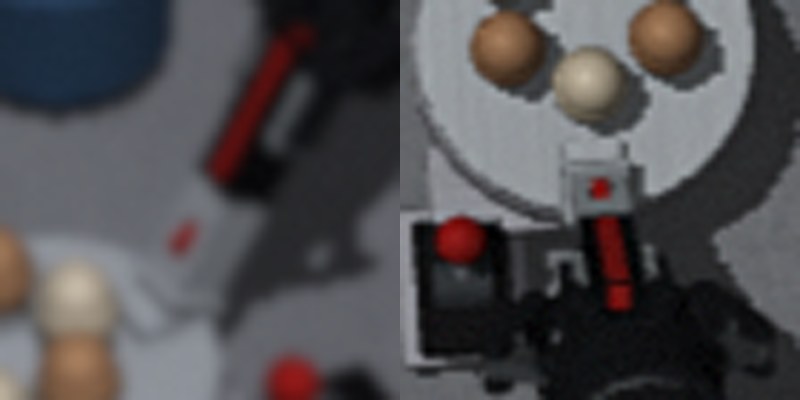

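Red shows in the handle's hole in both views: scene crop (183,238) and top crop (600,188). A light pull test checks the lock, then I push back.

>>> {"op": "jog_arm", "data": {
  "moves": [
    {"offset": [0, 0, -0.07], "rotation": [0, 0, 0]},
    {"offset": [0, 0, -0.03], "rotation": [0, 0, 0]},
    {"offset": [0, 0, 0], "rotation": [0, 0, 0]}
  ]
}}

```text
t: 15.88
ee_pos: [0.5197, -0.0527, 0.1842]
tool_rot: [-0.021, 0.961, 0.006, 0.275]
force: [11.6, -0.1, -16.2]
opening: 0.025
finger_force: 81.8
```

>>> {"op": "jog_arm", "data": {
  "moves": [
    {"offset": [0, 0, 0.06], "rotation": [0, 0, 0]},
    {"offset": [0, 0, 0.04], "rotation": [0, 0, 0]},
    {"offset": [0, 0, 0], "rotation": [0, 0, 0]}
  ]
}}

```text
t: 16.13
ee_pos: [0.522, -0.0527, 0.1821]
tool_rot: [-0.021, 0.961, 0.006, 0.275]
force: [-2.4, -0.6, 2.4]
opening: 0.0246
finger_force: 85.5
```

The pull test met about 20 N within 2.5 mm, so it is locked. I release and retreat along the handle.

>>> {"op": "jog_arm", "data": {
  "moves": [
    {"offset": [0, 0, 0], "rotation": [0, 0, 0]},
    {"offset": [0, 0, 0], "rotation": [0, 0, 0]},
    {"offset": [0, 0, 0], "rotation": [0, 0, 0]},
    {"offset": [0, 0, 0], "rotation": [0, 0, 0]},
    {"offset": [0, 0, 0], "rotation": [0, 0, 0]}
  ],
  "grip": 0.7
}}

```text
t: 16.55
ee_pos: [0.5228, -0.0528, 0.1828]
tool_rot: [-0.021, 0.961, 0.006, 0.276]
force: [-0.6, -1.3, 0.6]
opening: 0.0596
finger_force: 0.0
```

>>> {"op": "jog_arm", "data": {
  "moves": [
    {"offset": [0, 0, -0.3], "rotation": [0, 0, 0]},
    {"offset": [0, 0, -0.6], "rotation": [0, 0, 0]},
    {"offset": [0, 0, -0.7], "rotation": [0, 0, 0]},
    {"offset": [0, 0, -0.7], "rotation": [0, 0, 0]},
    {"offset": [0, 0, -0.5], "rotation": [0, 0, 0]},
    {"offset": [0, 0, 0], "rotation": [0, 0, 0]},
    {"offset": [0, 0, 0], "rotation": [0, 0, 0]}
  ]
}}

```text
t: 17.13
ee_pos: [0.4638, -0.0555, 0.2791]
tool_rot: [-0.021, 0.96, 0.005, 0.278]
force: [-0.5, 0.1, 0.0]
opening: 0.0599
finger_force: 0.0
```

```bash
python3 see.py 10; python3 - <<'E'
from plan import *
from fit import box
from scipy.optimize import least_squares
s=load('s10')
for nm in('s10','t10'):
    W=cloud(load(nm)).reshape(-1,3); q=(W-o)@Rs
    m=(np.abs(q[:,0])<.022)&(np.abs(q[:,1])<.022)&(q[:,2]>.006)&(q[:,2]<.14);P=q[m]
    def r(p):
        R=Rn.from_rotvec(p[3:]).as_matrix();return box((P-p[:3])@R,np.array([-.013,-.013,-.065]),np.array([.013,.013,.065]))
    z=least_squares(r,np.array([0,0,.065,0,0,0]),loss='soft_l1',f_scale=.001);print(nm,m.sum(),z.x[:3]*1e3,z.x[3:])
W=cloud(s);hsv=cv2.cvtColor(s['pixels'],cv2.COLOR_RGB2HSV)
red=((hsv[...,0]<8)|(hsv[...,0]>172))&(hsv[...,1]>150)&(hsv[...,2]>60)
m=red&(np.hypot(W[...,0]-.56,W[...,1]-.02)<.04);print('ball',m.sum(),np.median(W[m],0))
E
```

```text
t 17.1333 pos [ 0.4638 -0.0555  0.2791] j [-0.2052 -0.3867 -0.8123  0.5958  0.1303 -0.2116] F [-0.5006  0.0965  0.027 ] op 0.05987336750278306
shift units [0.0566 0.0142 2.877 ] rot units [-0.0083  0.0524  0.0159]
shift units in TARGET axes [0.0435 0.012  2.8772]
s 6 [13.5143 -0.3284 24.605 ]
  stripe 116 [[  3.4756  -7.8151  60.0986]
 [ 11.9286   2.8263  95.6305]
 [ 15.5086  12.478  130.6965]]
t 13 [12.1248  1.9703 24.1798]
  stripe 95 [[ -3.3127  -5.0497  59.8095]
 [  9.1126   2.395  109.1896]
 [ 11.6217   9.9151 133.8346]]
s10 440 [-0.0107 -1.9655 65.5624] [ 0.0002 -0.0236  0.002 ]
t10 305 [-2.9583  1.7803 66.345 ] [ 0.0054 -0.0199  0.0049]
ball 35 [0.5619 0.0245 0.0842]
```

View pics/c10.png

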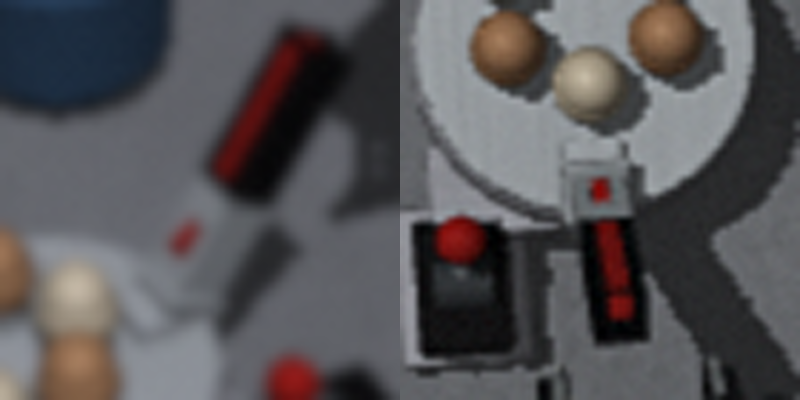

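The fit puts the handle about 65.6–66.3 mm from the root and about 3 mm or less off the axis. Its tilt is about 0.02 rad, the button shows in the hole, the toggle is still off and the gripper is clear. Handing in.

```bash
python3 -c "
from bench import robot
print(robot.sign_off())"
```

```text
the job is handed in; nothing more can be done
None
```

The job is handed in: the cooker toggle is off and the handle is clipped fully home with the button out through its hole; the gripper is clear, I saw nothing else on the shelf shift, and `sign_off()` returned no verdict.

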